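Stow the anemometer behind the sprung gate

ROBOT

A 6-joint arm with a two-finger parallel gripper is mounted at the origin on the work surface. World frame = base frame: x ahead of the robot, y to its left, z up, the work surface at z = 0. Lengths are in m, angles in rad, forces in N, time in s.
With the tool pointing down it reaches from about 0.3 to 0.775 m from the base axis. Payload 14.6 kg.
Tool frame: the origin (TCP) lies midway between the tips of the shut fingers; the grasp point (between the pads) lies 19 mm behind it (ctrl.grip_depth is the z of the grasp point in the tool frame, in m); z points along the fingers, y is the line along which they close (so a half turn about z gives the same grasp; the last joint's range is limited). The gripper opens to 94 mm and grips with 3 to 60 N. Pads are 16 mm wide; open, the fingers measure 119 mm over their backs; the gripper's body (75 mm by 177 mm) begins 78 mm behind the grasp point.
Start: joints at [1.101, 0.3, 1.521, -0, 1.321, -0.067], TCP at [0.216, 0.506, 0.205] pointing down, gripper open.
Joint ranges: [-3.03, 3.03], [-0.79, 2.21], [0.23, 2.52], [-1.04, 4.18], [0, 3.07], [-2.55, 2.55]. Speed limits (rad/s): [2.22, 2.22, 2.57, 3.14, 3.14, 3.14].

INTERFACE

Orientations are given as [roll, pitch, yaw] about the fixed x, y, z axes, in that order (R = Rz(yaw) Ry(pitch) Rx(roll)).
In Python, from station import ctrl gives the robot as it stands. The module is installed in compiled form; this text tells all that it offers.
- The arm moves only by the tool carry_out, never from a script. Its argument "commands" is a list of rows, each a list of 3 entries, a list of its own where there are three numbers: the closure, from 0 (fully open) to 1 (shut), then the shift along the tool's x, y, z in mm, then the turn, a rotation vector about the tool's x, y, z in rad. In form: [[gripper, [tx, ty, tz], [wx, wy, wz]], ...]. A call has 1 to 10 rows; each row shifts and turns the commanded pose from where the row before left it, along the tool's axes as they then stand; what a row does not reach is not made up. A row lasts 1/8 s, in which the tool goes at most 62.5 mm and 10.7 degrees, less where a joint would pass 70% of its speed; a pose out of reach is approached as far as the arm can. A call with a gripper value outside its range is refused whole. The fingers move at their own pace and stop on an object; "squeeze" is the grip in N (left out, the last holds). Time passes only in rows, so rows that do not move let the fingers close. It gives the time, the measured TCP pose, the force, the opening and the grip force at its end, in the units of the state.
- ctrl.get_obs(): the state, without advancing time (a new reading comes with each control period).
- ctrl.camera(name): name is "scene" or "top"; returns a dict with "img" (384x512x3 uint8, blue, green, red), "camera_matrix" (3x3 intrinsics, pixels), "k1" (the pictures are not rectified: a ray, as slopes to the right and down, at radius r is drawn at 1 + k1 r^2 times it, then the intrinsics apply), "rvec" (rotation vector, rad) and "tvec" (3), from world to camera coordinates, as OpenCV has them. Camera axes: x right, y down, z forward; pixel columns grow to the right and rows downward; lengths in m; the calibration is good to about 2 mm. A picture is of the moment at which its call begins. There is no depth.
- ctrl.hand_in(): hands the job in; it is judged then, once.
Trained networks look in the newest picture that a camera, given by its name, has taken for a name from the list of things; names that differ only in an ending like _2 or _b are one class to them, and where a whole thing is asked for, a point or a joint stands for the part that bears it (a point fixed in the world has none). Each returns a list of dicts, best first, with "score" (0 to 1); they miss things now and then, are a little off and sometimes report something else, mostly with a low value. They report only what shows in the picture. A call takes as long as a camera call. They do not tell look-alikes from the thing itself.
- ctrl.outline_of(thing, camera): "region" (384x512 bool, what is visible of it).
- ctrl.place_of(thing, camera): "at" ([x, y, z] in m, in world coordinates, good to about 4 mm: a listed point, or the origin of a listed thing).
The state is a dict: "time_s": time; "qpos": joint angles; "joint_vel": joint speeds; "tau": joint torques, N m; "ee_pos": TCP position; "eef_rot": TCP orientation; "force": force on the tool from outside, world axes, zero at the start; "moment": the same for the moment, N m; "grip_width": finger opening in m; "grip_force": force on a finger pad.
Only numpy, scipy, OpenCV 4.12 (cv2) and the standard library are available. Lean on these libraries where they do the work, as an engineer would, in place of code of your own. Each camera call takes 0.05 s, during which the arm holds its last target. There are 200 camera calls.

TASK

Stow the handheld anemometer in its bay on the chart table: lay it flat in the open lead-in, vane head first, and push it in through the sprung gate until it is fully home, pressed firmly (about 12 newtons) onto the sprung pad hidden under the bay's roof, then draw back so that the gate swings shut behind it. How deep the pad sits is not known beforehand, so feel for it; push gently: never crush the pad (20 newtons is too much) or jam against the bay, and leave the other things on the table where they are.

Things in the scene. Friction and masses are not known exactly. Their poses are not given: they have to be found in the camera images.
- bay: Wooden stowage bay clamped to the table, without a floor: things slide on the table top. Origin: on the table, mid-lane, at the shut gate. x = the way in (push direction), y = across, z = up. Lane 60 mm wide between inner faces (y -30 to +30), walls 6 mm thick; walls 42 mm high from x = -10 to 300 mm, open on top up to x = 160 mm, roofed beyond.
- lead_in (a point): Middle of the open lead-in in front of the gate, on the table (bay x = -52 mm; the bay's axes). Here the lane has only low rails, 8 mm high, from bay x = -95 to -10 mm.
- roof_edge (a point): Middle of the roof's near edge, on its top (bay x = 160 mm, 46 mm above the table; underside 42 mm; the bay's axes). Under the roof a grey sprung pad stands across the lane (46 mm wide, 4 to 26 mm above the table), facing the gate; its face at rest lies somewhere between bay x = 182 and 242 mm, differently each time.
- gate_pin (a point): Top of the gate's upright hinge pin, at one side of the lane (bay y = +29 mm, x = 0, 40 mm up; the bay's axes). The shut gate, an aluminium leaf, 55 mm wide, 4 mm thick, spans the lane from here, 6 to 40 mm above the table.
- gate (a joint): Opening angle of the gate in rad: 0 shut, up to 1.5 swung inward (to the bay's +x); it does not open outward. A light spring (0.04 N m shut, 0.16 N m wide open) swings it shut when nothing is in its way. Its tip sweeps to 56 mm past the shut gate, so what lies behind it must be wholly deeper than that.
- pad (a joint): How far the sprung pad is pressed in, in m: 0 at rest, 0.012 at its end. It gives from 3 N on, with 1.8 N more per mm (6.6 N at 2 mm, 10 N at 4 mm, 19 N at 9 mm). Its friction holds it: let go, it stays or eases back to 1.5 to 2.5 mm. In by 2 mm or more is home; beyond 9 mm it is crushed. Pushing the anemometer itself takes some 1 to 4 N more.
- anemometer_center (a point): Centre (14 mm above its underside) of the black plastic handheld vane anemometer, lying flat: 110 mm long, 28 mm high, 0.13 to 0.25 kg. x = along it to the vane head, y = across, z = up. The handle, x = -55 (flat tail) to +20 mm, is 36 mm wide; the round vane head (42 mm across, upright sides, rotor on top) is centred at x = +34 mm.
- anemometer_nose (a point): The foremost point of the anemometer's vane head, half-way up, 55 mm from its centre; same axes.
- lamp_shade: Bystander: glass hurricane lamp shade, 76 mm across, 120 mm tall, standing; origin under its centre.
- sugar_pot: Bystander: white ceramic sugar pot with lid, 80 mm across, 93 mm tall; origin under its centre.
- spanner: Bystander: steel spanner 160 mm long lying flat; origin under its middle.
- float: Bystander: small orange float, 56 mm across, 70 mm tall, standing; origin under its centre.
There are look-alikes about, which are no part of the job. Of the things that look like the part that bears anemometer_center, the middle-sized one is meant.

How it is judged:
On the way, in this order (a step that is already met when the one before it is completed fails the run):
1. the anemometer is passing through the gate along the lane, holding it open, vane head first (value of joint gate above 0.5 rad and x of anemometer_center in the frame of bay between -0.05 and 0.05 m and x of anemometer_nose in the frame of bay above 0 m and y of anemometer_center in the frame of bay between -0.025 and 0.025 m and height (world z) of anemometer_center below 0.03 m), for 0.1 s.
2. the anemometer is pressed home: the pad is pressed in at least 2 mm (value of joint pad above 0.002 m and x of anemometer_nose in the frame of bay above 0.175 m), for 0.1 s.
At the end, for the whole second after the job is handed in: The gate is shut (within 0.06 rad) with the anemometer wholly behind it: flat on the table in the bay's lane (within 0.15 rad), vane head deepest (its nose more than 175 mm past the gate), at rest, the pad still pressed in by more than 1 mm (value of joint gate below 0.06 rad and x of anemometer_nose in the frame of bay above 0.175 m and x of anemometer_center in the frame of bay above 0.12 m and y of anemometer_nose in the frame of bay between -0.03 and 0.03 m and height (world z) of each of anemometer_nose, anemometer_center below 0.03 m and y of anemometer_center in the frame of bay between -0.03 and 0.03 m and angle between anemometer_center's own z axis and vertical below 0.15 rad and value of joint pad above 0.001 m and linear speed of anemometer below 0.01 m/s); the robot touches nothing.
It fails at once if the pad is crushed: pressed in more than 9 mm (about 19 N) (value of joint pad above 0.009 m).
It fails at once if the bay or its gate is jammed against with more than 25 N (contact force between bay and anything else above 25 N).
It fails at once if a bystander (lamp shade, sugar pot, spanner or float) is shifted more than 20 mm (distance of any of lamp_shade, sugar_pot, spanner, float from where it was at the start of the episode above 0.02 m).
It also fails if it takes over 61 s, if anything falls off the work surface, if the arm or the gripper's body presses on something with over 40 N, if the wrist force passes 120 N, or if a joint passes its speed limit or range.

## Working session

There is one attempt and no reset: what is moved stays moved. The work goes in short steps, Python scripts to look and compute and a tool call to move; the robot and the scene stay as the last step left them, time stands still between calls to the robot, and variables do not carry over. Pictures are saved under pics/ and viewed, at most 10 in all, crops included, and the job is handed in when it is done.

Besides the shell and the picture viewer there is one more tool, called after "Call:" in YAML: its name, and indented under it one key for each argument. carry_out: Moves the arm, as the interface text tells. Its arguments: {"type":"object","properties":{"commands":{"type":"array","items":{"type":"array"}},"squeeze":{"type":"number"}},"required":["commands"]}

```bash
mkdir -p pics
cat > h.py <<'E'
import numpy as np, cv2
from station import ctrl
def pix2w(c,uv,z):
    K=c["camera_matrix"];R=cv2.Rodrigues(np.array(c["rvec"],float))[0];t=np.array(c["tvec"],float).ravel()
    p=cv2.undistortPoints(np.array([[uv]],float),np.array(K),np.array([c["k1"],0,0,0,0.]))[0,0]
    d=R.T@np.array([p[0],p[1],1]);o=-R.T@t
    return o+d*(z-o[2])/d[2]
def w2pix(c,p):
    return cv2.projectPoints(np.array([p],float),np.array(c["rvec"],float),np.array(c["tvec"],float),np.array(c["camera_matrix"]),np.array([c["k1"],0,0,0,0.]))[0].ravel()
E
python3 - <<'E'
from h import *
np.set_printoptions(precision=3,suppress=True)
for n in ["top","scene"]:
    c=ctrl.camera(n); cv2.imwrite(f"pics/{n}0.png",cv2.resize(c["img"],(800,600)))
    for th in ["bay","lead_in","roof_edge","gate_pin","anemometer_center","anemometer_nose","lamp_shade","sugar_pot","spanner","float"]:
        for d in ctrl.place_of(th,n): print(n,th,round(d["score"],2),np.array(d["at"]),w2pix(c,d["at"])*800/512)
o=ctrl.get_obs();print(o["ee_pos"],o["eef_rot"],o["force"],o["time_s"],ctrl.grip_depth)
E
```

```text
top bay 0.71 [ 0.478  0.008 -0.004] [358.034 318.272]
top lead_in 0.59 [ 0.469 -0.043 -0.002] [389.336 323.957]
top lead_in 0.15 [0.744 0.191 0.001] [252.167 158.619]
top roof_edge 0.66 [0.49  0.168 0.046] [253.773 306.542]
top gate_pin 0.87 [0.448 0.008 0.043] [356.442 335.107]
top gate_pin 0.54 [ 0.425 -0.276  0.019] [536.321 352.086]
top gate_pin 0.38 [ 0.441 -0.329  0.011] [567.056 342.33 ]
top anemometer_center 0.86 [ 0.293 -0.35   0.018] [582.682 435.233]
top anemometer_center 0.84 [ 0.44  -0.33   0.012] [567.825 342.558]
top anemometer_center 0.82 [ 0.551 -0.349  0.012] [578.269 274.221]
top anemometer_nose 0.95 [ 0.423 -0.277  0.018] [536.368 353.372]
top anemometer_nose 0.84 [ 0.239 -0.306  0.018] [555.697 470.436]
top anemometer_nose 0.72 [ 0.554 -0.389  0.01 ] [601.457 273.245]
top lamp_shade 0.84 [ 0.763 -0.143 -0.   ] [450.942 149.401]
top sugar_pot 0.91 [ 0.742  0.196 -0.001] [249.144 160.164]
top spanner 0.82 [ 0.692  0.03  -0.   ] [346.801 189.299]
top float 0.84 [ 0.719 -0.291  0.001] [538.681 176.397]
scene bay 0.98 [ 0.479  0.006 -0.001] [417.406 310.959]
scene lea
[... 321 characters left out ...]
ter_center 0.65 [ 0.291 -0.35   0.019] [279.837 212.265]
scene anemometer_center 0.46 [0.452 0.011 0.042] [424.435 286.125]
scene anemometer_nose 0.93 [ 0.424 -0.279  0.018] [288.023 258.298]
scene anemometer_nose 0.87 [ 0.238 -0.304  0.016] [307.429 202.302]
scene anemometer_nose 0.78 [ 0.556 -0.385  0.015] [212.133 294.803]
scene lamp_shade 0.6 [ 0.76  -0.144  0.   ] [292.473 414.916]
scene sugar_pot 0.58 [ 0.748  0.193 -0.   ] [495.425 455.835]
scene sugar_pot 0.37 [0.482 0.009 0.001] [418.923 311.435]
scene spanner 0.61 [0.69 0.03 0.  ] [403.825 403.21 ]
scene float 0.88 [ 0.722 -0.291  0.   ] [220.665 377.777]
[0.216 0.506 0.205] [-3.142 -0.     2.739] [-0.568 -0.307  0.368] 1.1 -0.0188
```

View pics/top0.png

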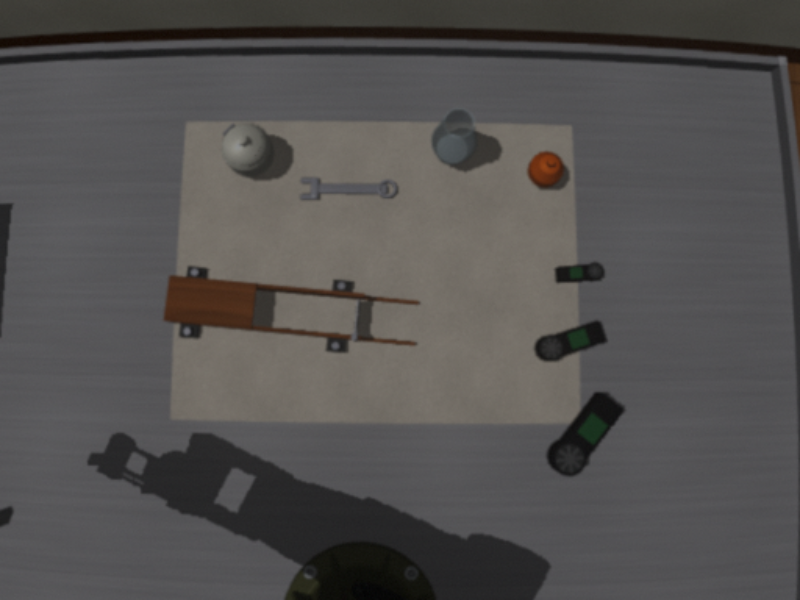

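View pics/scene0.png

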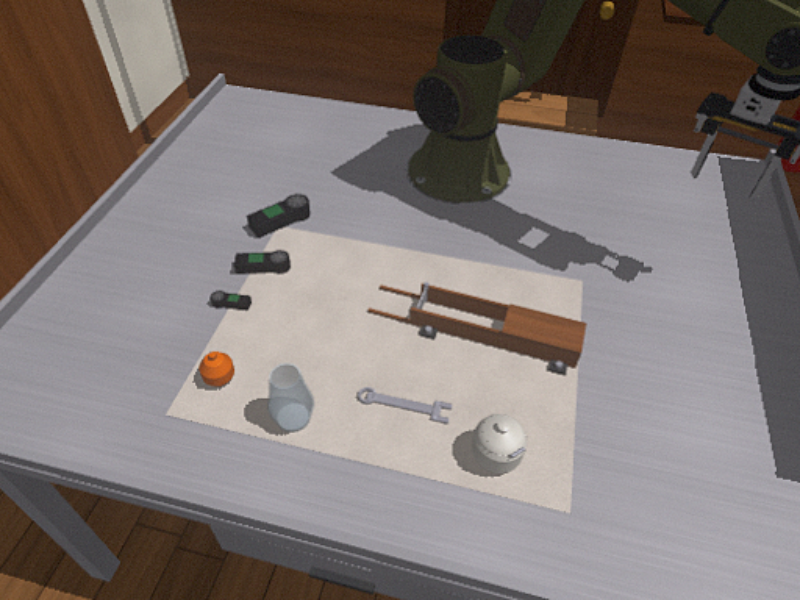

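Top picture (800x600): three anemometers stand out. They are small at (580,272), middle at (570,341) and large at (585,432), and I choose the middle one. The bay lane runs from the lead-in at (417,322) to the roof at (165,300), with the gate at (360,318). The scene picture agrees, with the middle one at (261,261).

Run:
```python
from h import *
c=ctrl.camera("top"); im=c["img"][160:310,320:420]
cv2.imwrite("pics/crop1.png",cv2.resize(im,None,fx=4,fy=4,interpolation=cv2.INTER_CUBIC))
for d in ctrl.outline_of("anemometer_center","top"):
    m=d["region"].astype(np.uint8); k=max(cv2.findContours(m,0,2)[0],key=cv2.contourArea)
    q=np.array([pix2w(c,p[0],0.02)[:2]*1000 for p in k],np.float32)
    print(round(d["score"],2),cv2.minAreaRect(q))
```

```text
0.9 ((441.3196105957031, -327.96405029296875), (43.23600769042969, 117.27752685546875), 14.381166458129883)
0.78 ((553.8136596679688, -347.1534729003906), (28.38041877746582, 79.23712158203125), 4.635048866271973)
0.68 ((294.2940979003906, -350.7104797363281), (60.496063232421875, 144.55503845214844), 48.670833587646484)
```

View pics/crop1.png

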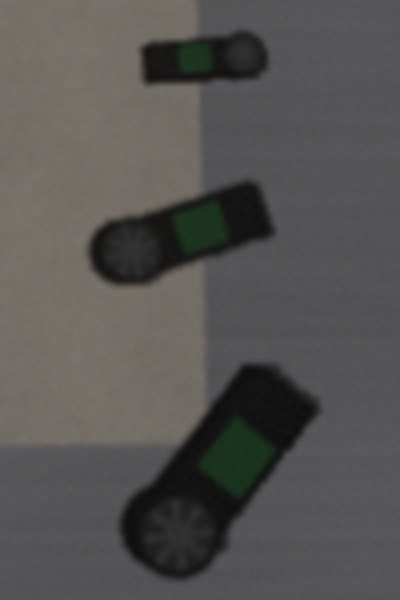

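The crop shows the middle one with its head at (130,250) and tail at (262,205). It measures about 112 x 43 mm, which fits 110 x 42. The small (79 mm) and large (145 mm) ones are decoys.

Call:
carry_out:
  commands:
    - [0.3,[0,0,0],[0,0,0.169]]
    - [0.3,[0,0,0],[0,0,0.169]]
    - [0.3,[0,0,0],[0,0,0.169]]
    - [0.3,[0,0,0],[0,0,0.169]]
    - [0.3,[0,0,0],[0,0,0.169]]
    - [0.3,[-55,-3,0],[0,0,0]]
    - [0.3,[-55,-3,0],[0,0,0]]
    - [0.3,[-55,-3,0],[0,0,0]]
    - [0.3,[-55,-3,0],[0,0,0]]
    - [0.3,[-55,-3,0],[0,0,0]]

```text
time_s: 2.45
ee_pos: [0.2888, 0.2389, 0.2056]
eef_rot: [3.141, -0.0, 1.894]
force: [1.3, 1.2, 0.3]
grip_width: 0.0658
grip_force: 0.0
```

Call:
carry_out:
  commands:
    - [0.3,[-55,-3,0],[0,0,0]]
    - [0.3,[-55,-3,0],[0,0,0]]
    - [0.3,[-55,-3,0],[0,0,0]]
    - [0.3,[-55,-3,0],[0,0,0]]
    - [0.3,[-55,-3,0],[0,0,0]]
    - [0.3,[-55,-3,0],[0,0,0]]
    - [0.3,[-55,-3,0],[0,0,0]]
    - [0.3,[-55,-3,0],[0,0,0]]
    - [0.3,[-55,-3,0],[0,0,0]]
    - [0.3,[0,0,0],[0,0,0]]

```text
time_s: 3.7
ee_pos: [0.4202, -0.24, 0.2048]
eef_rot: [-3.141, -0.001, 1.891]
force: [1.3, -0.2, 0.4]
grip_width: 0.0655
grip_force: 0.0
```

Call:
carry_out:
  commands:
    - [0.3,[-50,-3,0],[0,0,0]]
    - [0.3,[-50,-3,20],[0,0,0]]
    - [0.3,[-32,-2,40],[0,0,0]]
    - [0.3,[0,0,50],[0,0,0]]
    - [0.3,[0,0,30],[0,0,0]]
    - [0.3,[0,0,0],[0,0,0]]
    - [0.3,[0,0,0],[0,0,0]]

```text
time_s: 4.58
ee_pos: [0.4552, -0.3652, 0.0672]
eef_rot: [3.141, 0.002, 1.894]
force: [0.7, 0.3, 1.1]
grip_width: 0.066
grip_force: 0.0
```

Run:
```python
from h import *
c=ctrl.camera("top"); 
for th in ["anemometer_center","anemometer_nose"]:
    for d in ctrl.place_of(th,"top"): print(th,round(d["score"],2),np.round(d["at"],3))
p=w2pix(c,ctrl.get_obs()["ee_pos"]);print(p)
cv2.imwrite("pics/g1.png",cv2.resize(ctrl.camera("scene")["img"][100:240,90:290],None,fx=4,fy=4,interpolation=cv2.INTER_CUBIC))
print(ctrl.get_obs()["ee_pos"])
```

```text
anemometer_center 0.63 [ 0.439 -0.329  0.015]
anemometer_center 0.53 [ 0.552 -0.352  0.01 ]
anemometer_nose 0.88 [ 0.424 -0.277  0.018]
anemometer_nose 0.8 [ 0.552 -0.389  0.012]
anemometer_nose 0.45 [0.489 0.173 0.048]
[384.4310176  212.13083175]
[ 0.45495479 -0.36547184  0.06680467]
```

View pics/g1.png

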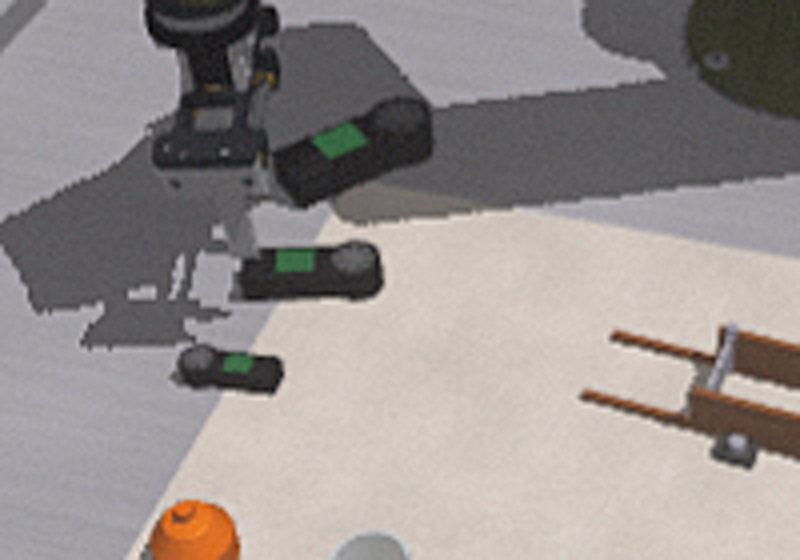

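The gripper's fingers hang over the tail of the middle anemometer (around (240,240)), clear of the others. I'll descend and grip.

Call:
carry_out:
  commands:
    - [0.3,[0,-2,30],[0,0,0]]
    - [0.3,[0,0,27],[0,0,0]]
    - [0.3,[0,0,0],[0,0,0]]
    - [0.8,[0,0,0],[0,0,0]]
    - [0.8,[0,0,0],[0,0,0]]
    - [0.8,[0,0,0],[0,0,0]]
    - [0.8,[0,0,0],[0,0,0]]
  squeeze: 25

```text
time_s: 5.65
ee_pos: [0.4529, -0.3661, 0.0091]
eef_rot: [3.141, 0.001, 1.894]
force: [-0.9, 0.6, 4.5]
grip_width: 0.0356
grip_force: 25.0
```

Call:
carry_out:
  commands:
    - [0.8,[0,0,-30],[0,0,0]]
    - [0.8,[0,0,-30],[0,0,0]]
    - [0.8,[0,0,0],[0,0,0.142]]
    - [0.8,[0,0,0],[0,0,0.142]]
    - [0.8,[0,0,0],[0,0,0.143]]
    - [0.8,[50,-3,0],[0,0,0]]
    - [0.8,[50,-3,0],[0,0,0]]
    - [0.8,[50,-3,0],[0,0,0]]
    - [0.8,[50,-3,0],[0,0,0]]
    - [0.8,[0,0,0],[0,0,0]]

```text
time_s: 6.9
ee_pos: [0.4613, -0.1632, 0.0684]
eef_rot: [-3.141, -0.0, 1.47]
force: [0.4, -0.6, -2.2]
grip_width: 0.0361
grip_force: 25.0
```

Run:
```python
from h import *
c=ctrl.camera("top"); s=ctrl.camera("scene")
for n in ["top","scene"]:
  for th in ["lead_in","bay","gate_pin","roof_edge","anemometer_center","anemometer_nose"]:
    for d in ctrl.place_of(th,n): 
      if d["score"]>.5: print(n,th,round(d["score"],2),np.round(d["at"],3))
im=cv2.resize(c["img"][155:245,100:340],None,fx=3.3,fy=3.3,interpolation=cv2.INTER_CUBIC)
# overlay of assumed lane inner edges
o=np.array([.4765,.0085]);a=1.467;X=np.array([np.cos(a),np.sin(a)]);Y=np.array([-np.sin(a),np.cos(a)])
for x,y,z in [(-95,30,8),(-10,30,8),(-95,-30,8),(-10,-30,8),(160,36,46),(160,-36,46),(300,36,46),(300,-36,46),(0,29,40)]:
    p=o+X*x/1000+Y*y/1000; u=(w2pix(c,[*p,z/1000])-[100,155])*3.3
    cv2.circle(im,tuple(int(v) for v in u),2,(0,255,0),-1)
cv2.imwrite("pics/lane.png",im)
```

```text
top lead_in 0.57 [ 0.471 -0.043 -0.003]
top bay 0.7 [ 0.479  0.01  -0.005]
top gate_pin 0.91 [0.446 0.011 0.043]
top roof_edge 0.7 [0.49  0.172 0.048]
top anemometer_center 0.64 [ 0.464 -0.125  0.075]
top anemometer_center 0.61 [ 0.294 -0.347  0.02 ]
top anemometer_center 0.56 [ 0.553 -0.349  0.01 ]
top anemometer_nose 0.78 [ 0.237 -0.309  0.017]
top anemometer_nose 0.55 [ 0.471 -0.072  0.075]
top anemometer_nose 0.52 [ 0.551 -0.39   0.009]
scene lead_in 0.72 [ 0.466 -0.04  -0.002]
scene bay 0.74 [ 0.478  0.008 -0.002]
scene gate_pin 0.95 [0.449 0.011 0.044]
scene roof_edge 0.77 [0.491 0.17  0.045]
scene anemometer_center 0.98 [ 0.292 -0.346  0.017]
scene anemometer_center 0.71 [ 0.56  -0.353  0.011]
scene anemometer_center 0.56 [ 0.465 -0.129  0.073]
scene anemometer_nose 0.83 [ 0.238 -0.309  0.013]
scene anemometer_nose 0.62 [ 0.474 -0.073  0.076]
scene anemometer_nose 0.55 [ 0.558 -0.384  0.015]
```

View pics/lane.png

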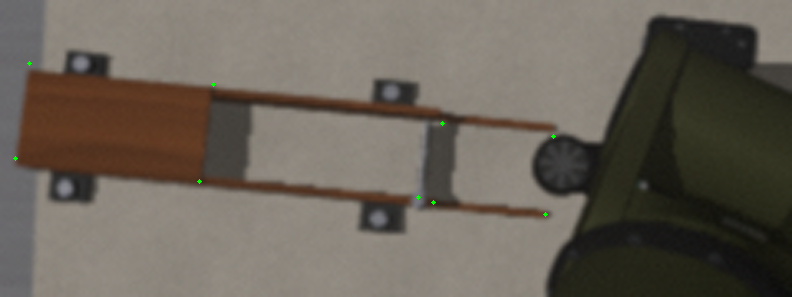

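Run:
```python
from h import *
from scipy.optimize import least_squares
c=ctrl.camera("top")
P=[((30,71),(300,-36,46)),((16,165),(300,36,46)),((211,88),(160,-36,46)),((205,180),(160,36,46)),((418,200),(0,29,40)),((555,127),(-95,-33,8)),((548,213),(-95,33,8))]
def f(q):
    X=np.array([np.cos(q[2]),np.sin(q[2])]);Y=np.array([-X[1],X[0]]);r=[]
    for u,(x,y,z) in P:
        p=q[:2]+X*x/1000+Y*y/1000
        r+=list((w2pix(c,[*p,z/1000])-[100,155])*3.3-u)
    return np.array(r)
s=least_squares(f,[.4765,.0085,1.467],x_scale=[.01,.01,.01],loss="soft_l1",f_scale=3);print(s.x);print(np.round(s.fun.reshape(-1,2),1))
hsv=cv2.cvtColor(c["img"],cv2.COLOR_BGR2HSV);m=((hsv[...,0]<12)&(hsv[...,1]>110)&(hsv[...,2]>40)).astype(np.uint8)
# rail centre pixels by column (upper/lower), to world at z=.008
for u in range(236,266,4):
    r=np.where(m[170:225,u])[0]+170
    if len(r)>1:
        g=np.split(r,np.where(np.diff(r)>5)[0]+1); print(u,[np.round(pix2w(c,(u,k.mean()),.008)[:2],4) for k in g])
for u in (115,130,145,155):
    r=np.where(m[160:225,u])[0]+160; print(u,[np.round(pix2w(c,(u,k),.046)[:2],4) for k in (r.min()-.5,r.max()+.5)])
```

```text
[0.4780972  0.00753468 1.48922575]
[[-1.1 -1.1]
 [ 0.3  0.9]
 [ 1.9 -1.3]
 [-3.4  3.9]
 [ 2.4 -4.8]
 [-0.   0.5]
 [-0.5  1.1]]
240 [array([ 0.5092, -0.0191]), array([ 0.4441, -0.0199])]
248 [array([ 0.5082, -0.0392]), array([ 0.4418, -0.0398])]
252 [array([ 0.507 , -0.0492]), array([ 0.4418, -0.0498])]
256 [array([ 0.5058, -0.0593])]
260 [array([ 0.5059, -0.0693]), array([ 0.4395, -0.0697])]
264 [array([ 0.5048, -0.0794]), array([ 0.4396, -0.0797])]
115 [array([0.5353, 0.2876]), array([0.4664, 0.2842])]
130 [array([0.5356, 0.2499]), array([0.4645, 0.2468])]
145 [array([0.5309, 0.2124]), array([0.4626, 0.2096])]
155 [array([0.5263, 0.1874]), array([0.4581, 0.1849])]
```

Call:
carry_out:
  commands:
    - [0.8,[35,3,0],[0,0,-0.017]]
    - [0.8,[32,0,0],[0,0,0]]
    - [0.8,[0,0,25],[0,0,0]]
    - [0.8,[0,0,25],[0,0,0]]
    - [0.8,[0,0,8],[0,0,0]]
    - [0.8,[0,0,0],[0,0,0]]

```text
time_s: 8.4
ee_pos: [0.4709, -0.0994, 0.0106]
eef_rot: [-3.141, -0.0, 1.484]
force: [0.7, -0.5, -1.9]
grip_width: 0.0357
grip_force: 25.0
```

Call:
carry_out:
  commands:
    - [0.8,[8,-1,0],[0,0,0]]
    - [0.8,[8,0,0],[0,0,0]]
    - [0.8,[8,0,0],[0,0,0]]
    - [0.8,[8,0,0],[0,0,0]]
    - [0.8,[8,0,0],[0,0,0]]

```text
time_s: 9.02
ee_pos: [0.4739, -0.0592, 0.0108]
eef_rot: [3.14, 0.001, 1.484]
force: [2.5, -6.0, -2.5]
grip_width: 0.0359
grip_force: 25.0
```

Call:
carry_out:
  commands:
    - [0.8,[8,0,0],[0,0,0]]
    - [0.8,[8,0,0],[0,0,0]]
    - [0.8,[8,0,0],[0,0,0]]
    - [0.8,[8,0,0],[0,0,0]]
    - [0.8,[8,0,0],[0,0,0]]
    - [0.8,[0,0,0],[0,0,0]]
    - [0.8,[0,0,0],[0,0,0]]

```text
time_s: 9.9
ee_pos: [0.4769, -0.0194, 0.0105]
eef_rot: [3.141, -0.0, 1.484]
force: [3.0, 0.7, -2.2]
grip_width: 0.036
grip_force: 25.0
```

Run:
```python
from h import *
c=ctrl.camera("top");s=ctrl.camera("scene")
o=ctrl.get_obs();print(o["ee_pos"],o["force"])
a=cv2.resize(c["img"][150:250,140:340],(800,400));b=cv2.resize(s["img"][150:250,200:400],(800,400))
cv2.imwrite("pics/in.png",cv2.resize(np.vstack([a,b]),(600,600)))
```

```text
[ 0.47683921 -0.01957987  0.01046   ] [ 4.08686854  0.14174199 -3.15253801]
```

View pics/in.png

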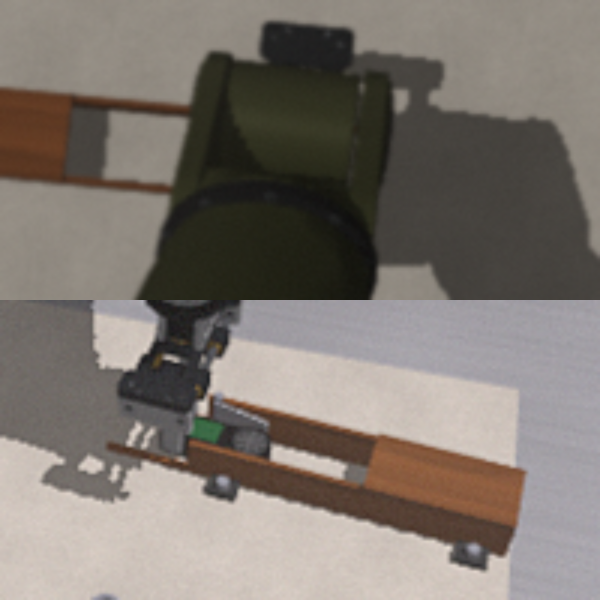

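Gate is swung wide with the head inside the walls (scene part, head at (248,445)). I'll release, back off behind the tail, and close to a narrow pusher.

Call:
carry_out:
  commands:
    - [0.45,[0,0,0],[0,0,0]]
    - [0.45,[0,0,0],[0,0,0]]
    - [0.45,[0,0,0],[0,0,0]]
    - [0.45,[-20,0,0],[0,0,0]]
    - [0.45,[-25,0,0],[0,0,0]]
    - [0.915,[0,0,0],[0,0,0]]
    - [0.915,[0,0,0],[0,0,0]]
    - [0.915,[0,0,0],[0,0,0]]
    - [0.915,[0,0,0],[0,0,0]]
    - [0.915,[0,0,4],[0,0,0]]

```text
time_s: 11.25
ee_pos: [0.473, -0.0642, 0.0065]
eef_rot: [3.141, 0.0, 1.484]
force: [0.4, -0.5, -0.5]
grip_width: 0.0085
grip_force: 0.0
```

Run:
```python
from h import *
s=ctrl.camera("scene")
o=ctrl.get_obs();print(o["ee_pos"],o["force"],o["grip_width"])
for th in ["anemometer_center","anemometer_nose"]:
    for d in ctrl.place_of(th,"scene"): print(th,round(d["score"],2),np.round(d["at"],3))
cv2.imwrite("pics/rel.png",cv2.resize(s["img"][140:240,200:350],None,fx=4,fy=4,interpolation=cv2.INTER_CUBIC))
```

```text
[ 0.47266446 -0.06417962  0.00584122] [ 0.02265121 -0.09921919 -1.11285486] 0.008169702045663595
anemometer_center 0.77 [ 0.556 -0.35   0.014]
anemometer_center 0.67 [ 0.29  -0.348  0.02 ]
anemometer_center 0.52 [0.487 0.016 0.015]
anemometer_center 0.2 [0.492 0.17  0.043]
anemometer_nose 0.88 [ 0.239 -0.305  0.016]
anemometer_nose 0.82 [ 0.558 -0.384  0.011]
anemometer_nose 0.81 [0.493 0.069 0.016]
```

View pics/rel.png

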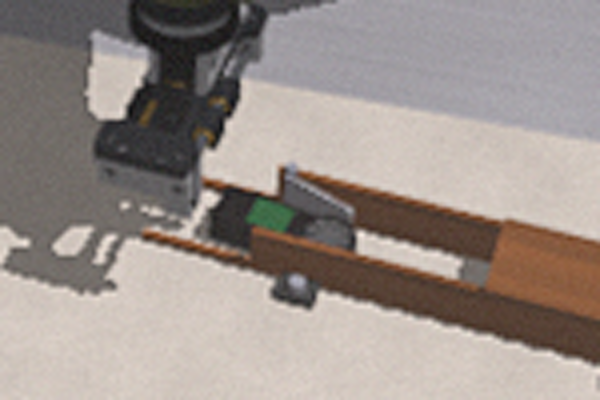

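The anemometer lies in the lane against the -y wall, straight, with the gate resting on its head at (335,205) and its tail at (215,215). Now I'll push it with the pusher shifted 5 mm towards its centreline.

Call:
carry_out:
  commands:
    - [0.915,[5,5,0],[0,0,0]]
    - [0.915,[7,0,0],[0,0,0]]
    - [0.915,[6,0,0],[0,0,0]]
    - [0.915,[6,0,0],[0,0,0]]
    - [0.915,[6,0,0],[0,0,0]]
    - [0.915,[6,0,0],[0,0,0]]
    - [0.915,[6,0,0],[0,0,0]]
    - [0.915,[6,0,0],[0,0,0]]

```text
time_s: 12.4
ee_pos: [0.4821, -0.0166, 0.0065]
eef_rot: [3.141, -0.0, 1.484]
force: [0.2, -3.5, -0.3]
grip_width: 0.008
grip_force: 1.7
```

Call:
carry_out:
  commands:
    - [0.915,[6,0,0],[0,0,0]]
    - [0.915,[6,0,0],[0,0,0]]
    - [0.915,[6,0,0],[0,0,0]]
    - [0.915,[6,0,0],[0,0,0]]
    - [0.915,[6,0,0],[0,0,0]]
    - [0.915,[6,0,0],[0,0,0]]
    - [0.915,[6,0,0],[0,0,0]]

```text
time_s: 13.28
ee_pos: [0.4858, 0.0252, 0.0065]
eef_rot: [3.141, -0.0, 1.484]
force: [2.8, -2.9, 0.4]
grip_width: 0.0077
grip_force: 1.5
```

Call:
carry_out:
  commands:
    - [0.915,[6,0,0],[0,0,0]]
    - [0.915,[6,0,0],[0,0,0]]
    - [0.915,[6,0,0],[0,0,0]]
    - [0.915,[6,0,0],[0,0,0]]
    - [0.915,[6,0,0],[0,0,0]]
    - [0.915,[0,0,0],[0,0,0]]

```text
time_s: 14.02
ee_pos: [0.4884, 0.0553, 0.0065]
eef_rot: [3.141, -0.001, 1.484]
force: [3.5, 1.8, -0.1]
grip_width: 0.0081
grip_force: 1.8
```

Run:
```python
from h import *
s=ctrl.camera("scene")
o=ctrl.get_obs();print(o["ee_pos"],o["force"],o["grip_width"])
for th in ["anemometer_center","anemometer_nose"]:
    for d in ctrl.place_of(th,"scene"): print(th,round(d["score"],2),np.round(d["at"],3))
cv2.imwrite("pics/mid.png",cv2.resize(s["img"][140:240,230:380],None,fx=4,fy=4,interpolation=cv2.INTER_CUBIC))
```

```text
[0.48854347 0.05523604 0.00655631] [ 5.22068788  3.19816458 -0.75817921] 0.00770190376461947
anemometer_center 0.77 [ 0.291 -0.348  0.018]
anemometer_center 0.72 [0.497 0.118 0.015]
anemometer_center 0.49 [ 0.554 -0.35   0.013]
anemometer_nose 0.8 [ 0.238 -0.306  0.016]
anemometer_nose 0.58 [ 0.555 -0.385  0.012]
anemometer_nose 0.47 [0.502 0.173 0.017]
```

View pics/mid.png

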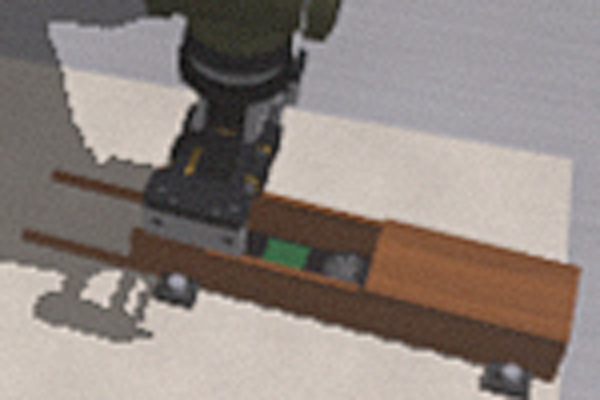

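Head is entering the roof edge at (350,268), in line with the lane. Now I'll feel for the pad.

Call:
carry_out:
  commands:
    - [0.915,[4,0,0],[0,0,0]]
    - [0.915,[4,0,0],[0,0,0]]
    - [0.915,[2,0,0],[0,0,0]]

```text
time_s: 14.55
ee_pos: [0.4891, 0.0647, 0.0065]
eef_rot: [-3.142, 0.0, 1.484]
force: [2.0, -4.8, 1.9]
grip_width: 0.0082
grip_force: 2.5
```

Call:
carry_out:
  commands:
    - [0.915,[2,0,0],[0,0,0]]
    - [0.915,[2,0,0],[0,0,0]]

```text
time_s: 14.8
ee_pos: [0.4895, 0.0687, 0.0065]
eef_rot: [-3.141, 0.0, 1.484]
force: [1.8, -5.3, 1.4]
grip_width: 0.008
grip_force: 2.5
```

Call:
carry_out:
  commands:
    - [0.915,[2,0,0],[0,0,0]]
    - [0.915,[2,0,0],[0,0,0]]

```text
time_s: 15.05
ee_pos: [0.4895, 0.0729, 0.0063]
eef_rot: [-3.141, -0.0, 1.484]
force: [0.6, -2.7, 2.4]
grip_width: 0.0083
grip_force: 1.3
```

Call:
carry_out:
  commands:
    - [0.915,[2,0,0],[0,0,0]]
    - [0.915,[2,0,0],[0,0,0]]

```text
time_s: 15.3
ee_pos: [0.49, 0.0769, 0.0063]
eef_rot: [-3.141, -0.0, 1.484]
force: [-0.4, -1.7, 0.4]
grip_width: 0.0081
grip_force: 1.0
```

Call:
carry_out:
  commands:
    - [0.915,[2,0,0],[0,0,0]]
    - [0.915,[2,0,0],[0,0,0]]

```text
time_s: 15.55
ee_pos: [0.4904, 0.0808, 0.0063]
eef_rot: [-3.141, -0.0, 1.484]
force: [0.5, -0.7, 0.1]
grip_width: 0.0079
grip_force: 0.6
```

Call:
carry_out:
  commands:
    - [0.915,[2,0,0],[0,0,0]]
    - [0.915,[2,0,0],[0,0,0]]

```text
time_s: 15.8
ee_pos: [0.4908, 0.0848, 0.0064]
eef_rot: [-3.141, -0.0, 1.484]
force: [0.2, -1.8, -1.0]
grip_width: 0.0081
grip_force: 0.5
```

Call:
carry_out:
  commands:
    - [0.915,[2,0,0],[0,0,0]]
    - [0.915,[2,0,0],[0,0,0]]

```text
time_s: 16.05
ee_pos: [0.4912, 0.0887, 0.0064]
eef_rot: [-3.142, 0.0, 1.484]
force: [0.4, -1.1, -0.9]
grip_width: 0.0081
grip_force: 0.5
```

Call:
carry_out:
  commands:
    - [0.915,[2,0,0],[0,0,0]]
    - [0.915,[2,0,0],[0,0,0]]

```text
time_s: 16.3
ee_pos: [0.4916, 0.0927, 0.0064]
eef_rot: [-3.142, -0.0, 1.484]
force: [0.5, -1.5, -1.0]
grip_width: 0.0083
grip_force: 0.5
```

Call:
carry_out:
  commands:
    - [0.915,[2,0,0],[0,0,0]]
    - [0.915,[2,0,0],[0,0,0]]

```text
time_s: 16.55
ee_pos: [0.4919, 0.0967, 0.0065]
eef_rot: [-3.142, -0.0, 1.484]
force: [-0.3, -0.6, -1.7]
grip_width: 0.0083
grip_force: 0.5
```

Call:
carry_out:
  commands:
    - [0.915,[2,0,0],[0,0,0]]
    - [0.915,[2,0,0],[0,0,0]]

```text
time_s: 16.8
ee_pos: [0.4923, 0.1007, 0.0064]
eef_rot: [-3.142, 0.0, 1.484]
force: [0.6, -0.9, -1.4]
grip_width: 0.0082
grip_force: 0.6
```

Call:
carry_out:
  commands:
    - [0.915,[2,0,0],[0,0,0]]
    - [0.915,[2,0,0],[0,0,0]]

```text
time_s: 17.05
ee_pos: [0.4926, 0.1047, 0.0064]
eef_rot: [-3.142, 0.0, 1.484]
force: [0.1, -0.4, -0.7]
grip_width: 0.0081
grip_force: 0.6
```

Call:
carry_out:
  commands:
    - [0.915,[2,0,0],[0,0,0]]
    - [0.915,[2,0,0],[0,0,0]]

```text
time_s: 17.3
ee_pos: [0.493, 0.1087, 0.0065]
eef_rot: [3.142, 0.0, 1.484]
force: [-0.7, -1.6, -1.1]
grip_width: 0.0083
grip_force: 0.6
```

Call:
carry_out:
  commands:
    - [0.915,[2,0,0],[0,0,0]]
    - [0.915,[2,0,0],[0,0,0]]

```text
time_s: 17.55
ee_pos: [0.4933, 0.1126, 0.0064]
eef_rot: [-3.142, 0.0, 1.484]
force: [0.2, -0.9, -0.3]
grip_width: 0.0079
grip_force: 0.6
```

Call:
carry_out:
  commands:
    - [0.915,[2,0,0],[0,0,0]]
    - [0.915,[2,0,0],[0,0,0]]

```text
time_s: 17.8
ee_pos: [0.4937, 0.1166, 0.0064]
eef_rot: [-3.142, 0.0, 1.484]
force: [-0.6, -1.3, -1.0]
grip_width: 0.0082
grip_force: 0.6
```

Call:
carry_out:
  commands:
    - [0.915,[2,0,0],[0,0,0]]
    - [0.915,[2,0,0],[0,0,0]]

```text
time_s: 18.05
ee_pos: [0.4939, 0.1201, 0.0064]
eef_rot: [-3.141, 0.001, 1.484]
force: [-1.1, -8.0, 0.8]
grip_width: 0.0077
grip_force: 4.0
```

Contact with the pad, about 7 N. A little further to about 12 N.

Call:
carry_out:
  commands:
    - [0.915,[1,0,0],[0,0,0]]
    - [0.915,[1,0,0],[0,0,0]]
    - [0.915,[0,0,0],[0,0,0]]

```text
time_s: 18.42
ee_pos: [0.4941, 0.1217, 0.0064]
eef_rot: [-3.141, 0.001, 1.484]
force: [-1.0, -9.0, 1.2]
grip_width: 0.0078
grip_force: 4.7
```

Call:
carry_out:
  commands:
    - [0.915,[1,0,0],[0,0,0]]
    - [0.915,[1,0,0],[0,0,0]]
    - [0.915,[0,0,0],[0,0,0]]

```text
time_s: 18.8
ee_pos: [0.4942, 0.1233, 0.0065]
eef_rot: [-3.141, 0.002, 1.484]
force: [-2.3, -12.7, 2.1]
grip_width: 0.008
grip_force: 6.4
```

Call:
carry_out:
  commands:
    - [0.915,[0,0,0],[0,0,0]]
    - [0.915,[-2,0,0],[0,0,0]]
    - [0.915,[-3,0,0],[0,0,0]]
    - [0.915,[-5,0,0],[0,0,0]]
    - [0.915,[-5,-5,0],[0,0,0]]
    - [0.915,[0,0,-30],[0,0,0]]
    - [0.915,[0,0,-50],[0,0,0]]
    - [0.915,[0,0,-50],[0,0,0]]
    - [0.915,[-50,-30,-30],[0,0,0]]
    - [0.915,[-50,-40,0],[0,0,0]]

```text
time_s: 20.05
ee_pos: [0.412, 0.0188, 0.1667]
eef_rot: [3.138, -0.0, 1.485]
force: [0.6, -0.6, -0.0]
grip_width: 0.0077
grip_force: 0.0
```

Call:
carry_out:
  commands:
    - [0.915,[-50,-20,0],[0,0,0]]
    - [0.915,[-50,-20,0],[0,0,0]]
    - [0.915,[-50,0,0],[0,0,0]]
    - [0.915,[-50,0,0],[0,0,0]]
    - [0.915,[0,0,0],[0,0,0]]
    - [0.915,[0,0,0],[0,0,0]]

```text
time_s: 20.8
ee_pos: [0.3548, -0.1756, 0.1649]
eef_rot: [-3.141, -0.0, 1.483]
force: [1.0, 0.2, 0.2]
grip_width: 0.0078
grip_force: 0.0
```

Run:
```python
from h import *
c=ctrl.camera("top");s=ctrl.camera("scene")
print(ctrl.get_obs()["ee_pos"])
for n in ["top","scene"]:
  for d in ctrl.place_of("anemometer_center",n): print(n,round(d["score"],2),np.round(d["at"],3))
a=cv2.resize(c["img"][150:250,100:300],(600,300));b=cv2.resize(s["img"][150:250,200:400],(600,300))
cv2.imwrite("pics/end.png",np.vstack([a,b]))
```

```text
[ 0.35511336 -0.17510283  0.16500332]
top 0.81 [0.501 0.187 0.015]
scene 0.61 [ 0.554 -0.352  0.012]
```

View pics/end.png

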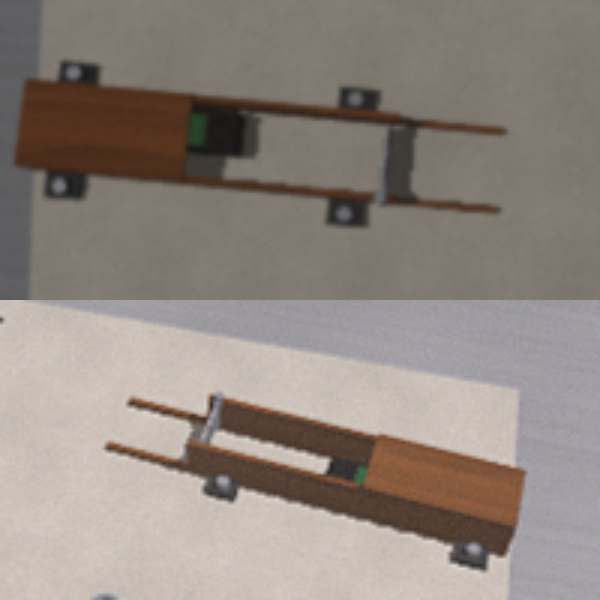

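The gate is shut (top part, (385,160)). The anemometer lies deep in the lane with its tail at (243,133), and the arm is clear, so I'm handing in.

```bash
python3 -c "
from station import ctrl
print(ctrl.hand_in())"
```

```text
the job is handed in; nothing more can be done
None
```

The job is handed in with no verdict returned: the middle-sized anemometer was pushed vane head first through the gate and pressed onto the pad at about 12.7 N wrist force, and the last picture shows it deep in the lane with the gate shut and the arm clear.

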